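# Prime the sewing machine's hand lubricator

### The job

Prime the sewing machine's blue hand lubricator: with the fingertips push its black palm plunger all the way down and let it spring fully back up, stroke after stroke, until the red-capped indicator pin beside it stands fully out and the green band at the foot of its shank is in the open. Watch the pin and give no further stroke once it is fully out, and leave the plunger up and untouched. Only push the plunger: do not touch the pin, do not lift, tip or shove the lubricator along, and leave the things standing around it where they are.

Things in the scene. Friction and masses are not known exactly. Their poses are not given: they have to be found in the camera images.
- plunger_top (a point): centre of the top of the black domed palm plunger (cap 62 mm diameter, nearly flat over the middle 24 mm; the cap's rim hangs 18 mm above the round aluminium collar, 76 mm diameter). At rest about 124 mm above the table; goes 17 mm straight down when pushed, with the point. The plunger's axis is at y = -55 mm in the frame of lubricator.
- plunger (a joint): how far the plunger is pushed down, m: 0 = fully up, 0.017 = at its bottom stop. A spring brings it back: about 8 N at the top, 14 N at the bottom. It returns by itself in about 0.3 s when let go. Only a stroke of at least about 13 mm, followed by the full return, is sure to advance the pin.
- pin (a joint): how far the indicator pin stands out upward, m: 0 = in (cap sitting on its brass gland), 0.040 = fully out. Starts anywhere from 0 to 0.021. It rises during the plunger's RETURN: each full stroke lifts it up to the next of the steps 0.010, 0.020, 0.030, 0.040 (give or take 1 mm; the first stroke may raise it by as little as 0 or as much as 15 mm), and it stays there by friction.
- pin_tip (a point): top of the indicator pin's red cap (28 mm diameter, 14 mm tall) on a steel shank of 16 mm; the axis lies at y = +55 mm in the frame of lubricator, 110 mm from the plunger's. 106 mm above the table when in, 146 mm when fully out. A 9 mm tall bright green band on the shank comes into the open above the brass gland only when the pin is fully out; one step before, it is still hidden.
- lubricator: the lubricator, 2.6 kg, standing loose on the table: blue block 130 (x) by 210 (y) by 80 mm high on a dark steel foot plate 170 by 240 by 10 mm; origin at the centre of its underside, z up, -x its front (small brass fitting and sight glass). Plunger at its -y end, pin at its +y end.
- oil_bottle_mid (a point): white plastic oil bottle with red cap, 52 mm diameter, 135 mm tall; loose bystander; this point is on its axis 65 mm above its foot
- pink_spool_mid (a point): pink thread spool, 42 mm diameter, 50 mm tall, standing; loose bystander; this point is its centre
- teal_spool_mid (a point): teal thread spool, 42 mm diameter, 50 mm tall, standing; loose bystander; this point is its centre
- mug_mid (a point): white ceramic mug, 80 mm diameter, 90 mm tall, handle to one side; loose bystander; this point is its centre
- tape_roll_mid (a point): yellow ring-shaped roll lying flat, 90 mm outside diameter, 22 mm thick; loose bystander; this point is its centre
- screwdriver_grip (a point): screwdriver with orange handle lying on the table; loose bystander; this point is in its handle
- bobbin_tin_mid (a point): round steel tin with green lid, 79 mm diameter, 32 mm tall; loose bystander; this point is its centre

How it is judged (in metres and radians):
On the way, in this order (a step that is already met when the one before it is completed fails the run):
1. the plunger has been pushed down (value of joint plunger above 0.011 m), for 0.02 s.
2. it has come back up (value of joint plunger below 0.003 m), for 0.05 s.
3. it has been pushed down a second time (value of joint plunger above 0.011 m), for 0.02 s.
4. the pin stands fully out and the plunger is up (value of joint pin above 0.037 m and value of joint plunger below 0.003 m), for 0.2 s.
At the end, for the whole second after the job is handed in: the indicator pin stands out at least 37 of its 40 mm, the plunger is up (within 3 mm), and the lubricator stands at rest, upright, within 30 mm of where it was (all of step 4 and linear speed of lubricator below 0.02 m/s and distance of lubricator from where it was at the start of the episode below 0.03 m and angle between lubricator's own z axis and vertical below 0.05 rad); the robot touches nothing.
It fails at once if the plunger is pushed again (over 8 mm) after the pin is already fully out (value of joint pin above 0.037 m and value of joint plunger above 0.008 m).
It fails at once if the robot touches the indicator pin (contact force between any of the fingers, the arm and pin above 0.5 N).
It fails at once if the lubricator is shoved more than 30 mm, lifted or tipped (distance of lubricator from where it was at the start of the episode above 0.03 m or angle between lubricator's own z axis and vertical above 0.15 rad or height (world z) of lubricator above 0.01 m).
It fails at once if a bystander is moved more than 20 mm or lifted (distance of any of oil_bottle_mid, pink_spool_mid, teal_spool_mid, mug_mid, tape_roll_mid, screwdriver_grip, bobbin_tin_mid from where it was at the start of the episode above 0.02 m).
It also fails if it takes over 42 s, if anything falls off the work surface, if the arm or the gripper's body presses on something with over 40 N, if the wrist force passes 120 N, or if a joint passes its speed limit or range.

### The arm

A 6-joint arm with a two-finger parallel gripper is mounted at the origin on the work surface. World frame = base frame: x ahead of the robot, y to its left, z up, the work surface at z = 0. Lengths are in m, angles in degrees, forces in N, time in s.
With the tool pointing down it reaches from about 0.35 to 0.725 m from the base axis. Payload 4.3 kg.
Tool frame: the origin (TCP) lies between the finger pads; the fingertips stand 17 mm ahead of it and the grasp point (between the pads) lies 2 mm behind it; y points along the fingers, z is the direction in which the jaws open and shut, and the axes are right-handed (so a half turn about y gives the same grasp; the last joint's range is limited). The gripper opens to 85 mm and grips with 20 to 120 N. Pads are 22 mm wide; open, the fingers measure 114 mm over their backs; the gripper's body (76 mm by 85 mm) begins 54 mm behind the grasp point. The pads swing forward as they close: fully open they stand 13 mm farther back than shut.
Start: joints at [-76.221, 21.618, 4.641, 73.018, 0, 83.68], TCP at [0.198, -0.54, 0.248] pointing down, gripper open.
Joint ranges: [-156.06, 156.06], [-48.1, 94.91], [-58.44, 69.94], [-101.28, 121.22], [-78.64, 73.56], [-180, 180]. Speed limits (degrees/s): [147.25, 147.25, 180, 180, 180, 180].

### API

Orientations are given as [roll, pitch, yaw] about the fixed x, y, z axes, in that order (R = Rz(yaw) Ry(pitch) Rx(roll)).
In Python, from cell import sense, viewer, close_job gives the robot as it stands. The module is installed in compiled form; this text tells all that it offers.
- The arm moves only by the tool arm_command, never from a script. Its argument "commands" is text: rows parted by semicolons, each of 7 numbers parted by spaces: the shift along the tool's x, y, z in m, then the turn, a rotation vector about the tool's x, y, z in rad, then the closure in counts, from 0 (fully open) to 255 (shut). In form: tx ty tz wx wy wz gripper; .... A call has 1 to 5 rows; each row shifts and turns the commanded pose from where the row before left it, along the tool's axes as they then stand; what a row does not reach is not made up. A row lasts 1/8 s, in which the tool goes at most 62.5 mm and 10.7 degrees, less where a joint would pass 70% of its speed; a pose out of reach is approached as far as the arm can. A call is refused whole if a number of a shift passes 0.0625 or a number of a turn 0.188, either way. A call with a gripper value outside its range is refused whole. The fingers move at their own pace and stop on an object; the grip force is fixed at half the most. Time passes only in rows, so rows that do not move let the fingers close. It gives the time, the measured TCP pose, the force and the opening at its end, in the units of the state.
- sense(): the state, without advancing time (a new reading comes with each control period).
- viewer.grab_frame(name): name is "side" or "top"; returns a dict with "image" (480x640x3 uint8, blue, green, red), "K" (3x3 intrinsics, pixels), "distortion" ([k1, k2, p1, p2, k3] as OpenCV has them; the pictures are not rectified), "rvec" (rotation vector, rad) and "tvec" (3), from world to camera coordinates, as OpenCV has them. Camera axes: x right, y down, z forward; pixel columns grow to the right and rows downward; lengths in m; the calibration is good to about 2 mm. A picture is of the moment at which its call begins. There is no depth.
- close_job(): hands the job in, once; it reports no verdict.
The state is a dict: "t": time; "joint_pos": joint angles; "joint_vel": joint speeds; "effort": joint torques, N m; "tcp_pos": TCP position; "eef_rot": TCP orientation; "force": force on the tool from outside, world axes, zero at the start; "wrist_torque": the same for the moment, N m; "width": finger opening in m.
Only numpy, scipy, OpenCV 4.12 (cv2) and the standard library are available. Lean on these libraries where they do the work, as an engineer would, in place of code of your own. Each camera call takes 0.05 s, during which the arm holds its last target.

## Working session

There is one attempt and no reset: what is moved stays moved. The work goes in short steps, Python scripts to look and compute and a tool call to move; the robot and the scene stay as the last step left them, time stands still between calls to the robot, and variables do not carry over. Pictures are saved under pics/ and viewed, and the job is handed in when it is done.

Besides the shell and the picture viewer there is one more tool, called after ">>>" as name(argument=value, ...), one argument or row to a line, values as JSON. arm_command: Moves the arm, as the interface text tells. Its arguments: {"type":"object","properties":{"commands":{"type":"string"}},"required":["commands"]}

```bash
mkdir -p pics
cat > h.py <<'E'
import numpy as np,cv2
from cell import sense,viewer,close_job
def grab(n,save=None):
    f=viewer.grab_frame(n)
    if save: cv2.imwrite('pics/'+save,f['image'])
    return f
def ray(f,uv):
    K=np.array(f['K'],float);d=np.array(f['distortion'],float)
    p=cv2.undistortPoints(np.array([[uv]],float),K,d)[0,0]
    R=cv2.Rodrigues(np.array(f['rvec'],float))[0];t=np.array(f['tvec'],float).ravel()
    return -R.T@t, R.T@np.array([p[0],p[1],1.])
def onz(f,uv,z):
    o,d=ray(f,uv); return o+d*(z-o[2])/d[2]
def proj(f,P):
    return cv2.projectPoints(np.array(P,float).reshape(-1,3),np.array(f['rvec'],float),np.array(f['tvec'],float),np.array(f['K'],float),np.array(f['distortion'],float))[0][:,0]
E
python3 - <<'E'
from h import *
for n in('side','top'):
    f=grab(n,n+'0.png'); o,_=ray(f,(320,240)); print(n,o)
print(sense())
E
```

```text
side [ 0.01263675 -1.34204357  0.91637366]
top [ 0.38247765 -0.02076543  1.61032393]
{'t': 0.1, 'joint_pos': array([-7.62213162e+01,  2.16566390e+01,  4.57069366e+00,  7.30185474e+01,
       -8.31972332e-05,  8.36800826e+01]), 'joint_vel': array([ 0.04114079, -0.02155138,  0.32978922, -0.03154356,  0.0177583 ,
       -0.05145196]), 'effort': array([ 1.29983848e-03, -4.64692390e+01,  2.70583409e+01,  1.20897856e-02,
       -1.11790550e-04, -4.01928730e-06]), 'tcp_pos': array([ 0.19746102, -0.53943799,  0.24746568]), 'eef_rot': array([-9.01038668e+01,  1.14198393e-02, -1.59901409e+02]), 'force': array([-0.06307615,  0.06081264,  0.54166139]), 'wrist_torque': array([-0.00016063, -0.03373241,  0.02037738]), 'width': 0.08562810033743509}
```

View pics/side0.png

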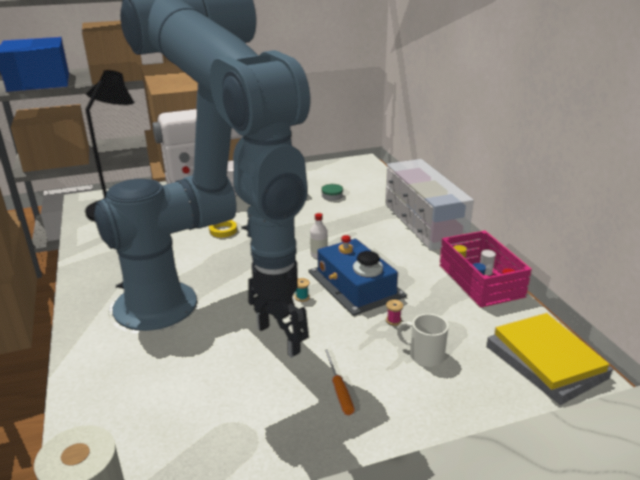

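View pics/top0.png

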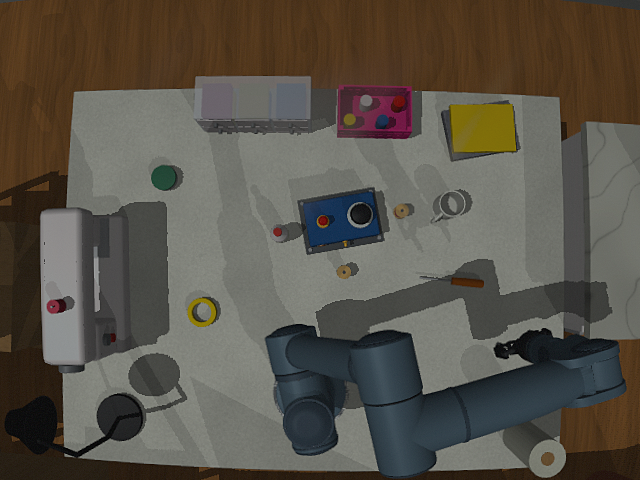

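The top view shows the lubricator near (341,220), its black plunger near (360,215) and the red pin cap near (323,221). In the side view, the plunger is near (369,262) and the pin cap near (346,241).

Run:
```python
from h import *
t=grab('top');s=grab('side')
def blob(f,m,roi):
    x0,y0,x1,y1=roi; mm=np.zeros_like(m); mm[y0:y1,x0:x1]=m[y0:y1,x0:x1]
    n,l,st,c=cv2.connectedComponentsWithStats(mm.astype(np.uint8)); i=1+np.argmax(st[1:,4]); return c[i],st[i]
for n,f,rr,rb in(('top',t,(300,200,345,240),(340,195,380,235)),('side',s,(335,230,360,250),(350,245,390,285))):
    h=cv2.cvtColor(f['image'],cv2.COLOR_BGR2HSV);H,S,V=[h[...,i].astype(int) for i in range(3)]
    red=((H<10)|(H>170))&(S>130)&(V>60)
    blk=(V<60)
    print(n,'red',blob(f,red,rr),'blk',blob(f,blk,rb))
    if n=='top':
        pr,pb=blob(f,red,rr)[0],blob(f,blk,rb)[0]
        for z in (.10,.12): print('pin',z,onz(f,pr,z))
        print('plunger',onz(f,pb,.117))
        blue=(H>100)&(H<125)&(S>120); m=np.zeros_like(blue,np.uint8); m[180:260,295:390]=blue[180:260,295:390]
        c=np.vstack(cv2.findContours(m,0,2)[0]); r=cv2.minAreaRect(c); print(r,[onz(f,p,.09).round(3) for p in cv2.boxPoints(r)])
        for nm,p,z in(('bottle',(278,232),.13),('pink',(403,211),.05),('teal',(345,271),.05),('mug',(453,204),.09)): print(nm,onz(f,p,z).round(3))
cv2.imwrite('pics/z0.png',np.hstack([cv2.resize(s['image'][210:320,290:410],(480,440),interpolation=2),cv2.resize(t['image'][180:260,295:390],(320,270))[:440] if 0 else cv2.copyMakeBorder(cv2.resize(t['image'][180:260,295:390],(320,270)),0,170,0,0,0)]))
```

```text
top red (array([322.69117647, 220.20588235]), array([318, 216,  10,   9,  68], dtype=int32)) blk (array([365.00787402, 212.48425197]), array([350, 195,  30,  37, 508], dtype=int32))
pin 0.1 [ 0.52038966 -0.02531601  0.1       ]
pin 0.12 [ 0.5185634  -0.02525575  0.12      ]
plunger [ 0.54288594 -0.14614099  0.117     ]
((341.1224670410156, 218.86073303222656), (44.72075653076172, 71.19405364990234), 79.99201965332031) [array([0.571, 0.035, 0.09 ]), array([ 0.61 , -0.169,  0.09 ]), array([ 0.482, -0.193,  0.09 ]), array([0.443, 0.01 , 0.09 ])]
bottle [0.482 0.101 0.13 ]
pink [ 0.556 -0.266  0.05 ]
teal [ 0.374 -0.094  0.05 ]
mug [ 0.575 -0.408  0.09 ]
side red (array([345.58139535, 238.46511628]), array([342, 236,   8,   6,  43], dtype=int32)) blk (array([368.03056769, 258.2489083 ]), array([358, 252,  21,  14, 229], dtype=int32))
```

View pics/z0.png

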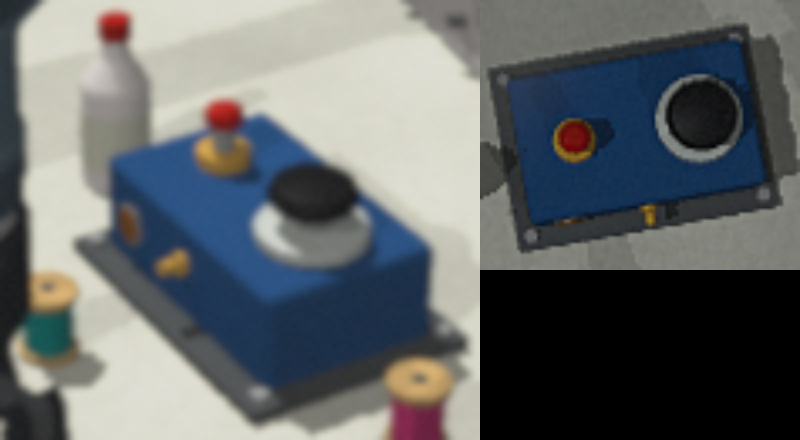

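Run:
```python
from h import *
t=grab('top');s=grab('side')
for n,f,roi in(('top',t,(346,200,376,229)),('side',s,(355,250,382,266))):
    h=cv2.cvtColor(f['image'],cv2.COLOR_BGR2HSV);V=h[...,2].astype(int);S=h[...,1].astype(int)
    x0,y0,x1,y1=roi
    for th in(50,60,75):
        m=np.zeros(V.shape,np.uint8); m[y0:y1,x0:x1]=((V<th)&(S<110))[y0:y1,x0:x1]
        m=cv2.morphologyEx(m,cv2.MORPH_OPEN,np.ones((3,3)))
        cs=cv2.findContours(m,0,2)[0]; c=max(cs,key=cv2.contourArea); e=cv2.minEnclosingCircle(c); b=cv2.boundingRect(c)
        M=cv2.moments(c);ce=(M['m10']/M['m00'],M['m01']/M['m00'])
        print(n,th,e,b,ce,onz(f,ce,.115).round(4),onz(f,e[0],.115).round(4))
for P in([.537,-.133,.124],[.537,-.133,.106],[.5165,-.0253,.106],[.5165,-.0253,.116],[.5165,-.0253,.126]): print(P,proj(t,P),proj(s,P))
```

```text
top 50 ((360.4677429199219, 213.56451416015625), 10.584111213684082) (350, 204, 21, 19) (360.5621266427718, 213.29510155316606) [ 0.5406 -0.1336  0.115 ] [ 0.5398 -0.1333  0.115 ]
top 60 ((360.5, 213.5), 10.606701850891113) (350, 204, 22, 19) (360.57034442498536, 213.33975481611208) [ 0.5404 -0.1336  0.115 ] [ 0.54   -0.1334  0.115 ]
top 75 ((360.9953308105469, 213.36915588378906), 11.11570930480957) (350, 203, 22, 20) (360.7766497461929, 213.3344613649182) [ 0.5405 -0.1342  0.115 ] [ 0.5404 -0.1348  0.115 ]
side 50 ((368.0, 258.5), 10.111974716186523) (358, 252, 21, 13) (367.95767195767195, 258.12698412698415) [ 0.5379 -0.1409  0.115 ] [ 0.5373 -0.1426  0.115 ]
side 60 ((368.0, 258.0), 10.198139190673828) (358, 252, 21, 14) (368.0222772277228, 258.2491749174917) [ 0.5378 -0.1415  0.115 ] [ 0.5383 -0.1404  0.115 ]
side 75 ((368.0, 257.5), 10.30786418914795) (358, 251, 21, 15) (367.9107142857143, 258.24330357142856) [ 0.5376 -0.1414  0.115 ] [ 0.5392 -0.1381  0.115 ]
[0.537, -0.133, 0.124] [[360.59441142 214.20679232]] [[366.56363342 253.68508892]]
[0.537, -0.133, 0.106] [[360.1176046  214.84512269]] [[366.34934615 259.64889831]]
[0.5165, -0.0253, 0.106] [[322.67497248 221.36159085]] [[344.30179336 241.3599231 ]]
[0.5165, -0.0253, 0.116] [[322.69005092 221.05154168]] [[344.3468287  238.16773425]]
[0.5165, -0.0253, 0.126] [[322.70533056 220.73734116]] [[344.39214203 234.95589354]]
```

Run:
```python
from h import *
from scipy.spatial.transform import Rotation as R
s=sense();M=R.from_euler('xyz',s['eef_rot'],degrees=True);print(M.as_matrix().round(3))
print(M.inv().apply(np.array([.539,-.134,.20])-s['tcp_pos']),s['t'])
```

```text
[[-0.939 -0.     0.344]
 [-0.344  0.001 -0.939]
 [-0.    -1.    -0.001]]
[-0.4600956   0.04817349 -0.2637121 ] 0.3
```

>>> arm_command(
  commands="-0.038 0 -0.022 0 0 0 255;-0.038 0 -0.022 0 0 0 255;-0.038 0 -0.022 0 0 0 255;-0.038 0 -0.022 0 0 0 255;-0.038 0 -0.022 0 0 0 255",
)

```text
t: 0.92
tcp_pos: [0.339, -0.3703, 0.2484]
eef_rot: [-90.0, 0.0, -159.9]
force: [0.3, 0.2, -0.6]
width: -0.0001
```

>>> arm_command(
  commands="-0.038 0 -0.022 0 0 0 255;-0.038 0 -0.022 0 0 0 255;-0.038 0 -0.022 0 0 0 255;-0.038 0 -0.022 0 0 0 255;-0.038 0 -0.022 0 0 0 255",
)

```text
t: 1.55
tcp_pos: [0.4797, -0.2016, 0.2484]
eef_rot: [-90.0, 0.0, -159.9]
force: [-0.3, 0.0, 0.4]
width: -0.0001
```

>>> arm_command(
  commands="-0.038 0 -0.022 0 0 0 255;-0.038 0 -0.022 0 0 0 255;0 0 0 0 0 0 255;0 0 0 0 0 0 255",
)

```text
t: 2.05
tcp_pos: [0.5348, -0.1355, 0.2482]
eef_rot: [-90.0, -0.0, -159.9]
force: [0.4, -0.1, -0.2]
width: -0.0
```

```bash
cat > m.py <<'E'
from h import *
from scipy.spatial.transform import Rotation as R
import sys
s=sense();M=R.from_euler('xyz',s['eef_rot'],degrees=True)
print(M.inv().apply(np.array([.539,-.134,.155])-s['tcp_pos']).round(4),s['t'],s['tcp_pos'].round(4),s['eef_rot'].round(2),s['force'].round(1),s['width'])
n=sys.argv[1]
a=grab('side');b=grab('top')
cv2.imwrite(f'pics/{n}.png',np.hstack([cv2.resize(a['image'][170:320,280:410],(390,450),interpolation=2),cv2.resize(b['image'][170:270,290:390],(400,400),interpolation=2)[:, :] if 0 else cv2.copyMakeBorder(cv2.resize(b['image'][170:270,290:390],(400,400),interpolation=2),0,50,0,0,0)]))
E
python3 m.py a1
```

```text
[-0.0045  0.0931 -0.    ] 2.05 [ 0.5348 -0.1355  0.2482] [-8.9990e+01 -4.0000e-02 -1.5989e+02] [ 0.4 -0.1 -0.2] -1.1898133736047505e-05
```

View pics/a1.png

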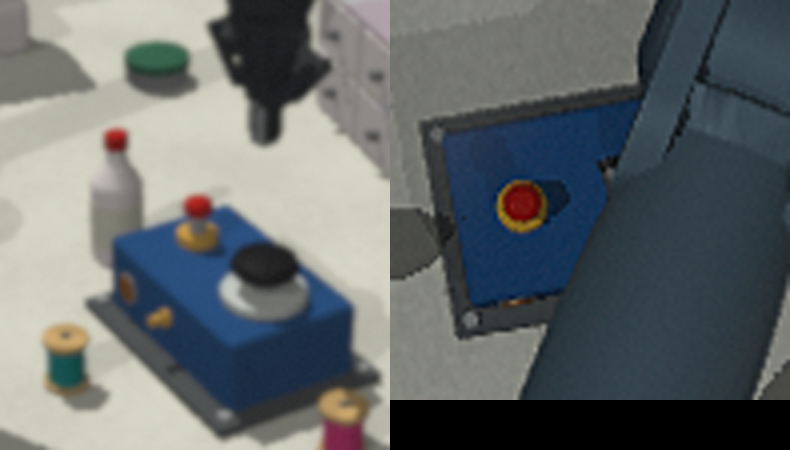

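The fingers are shut above the plunger, at about (265,130) in the crop. The pin is visible in both views, with the cap at (198,205) in the side crop. Next I lower to just above the cap.

>>> arm_command(
  commands="-0.004 0.03 0 0 0 0 255;0 0.03 0 0 0 0 255;0 0.03 0 0 0 0 255;0 0.005 0 0 0 0 255;0 0 0 0 0 0 255",
)

```text
t: 2.78
tcp_pos: [0.5387, -0.1346, 0.1538]
eef_rot: [-90.0, 0.0, -160.0]
force: [0.8, -0.3, 0.7]
width: -0.0002
```

```bash
python3 m.py a2
```

```text
[-0.0005 -0.0012 -0.0005] 2.775 [ 0.5387 -0.1346  0.1538] [ -89.99    0.   -159.96] [ 0.8 -0.3  0.7] -0.0002450415166196174
```

View pics/a2.png

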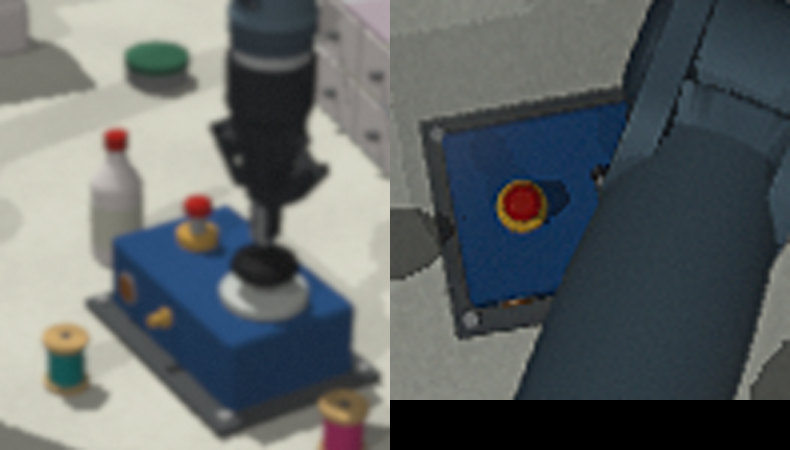

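The fingertips are centred over the cap at (265,240) in the side crop, about 12 mm above it. The pin is about 10 mm out. First press:

>>> arm_command(
  commands="0 0.012 0 0 0 0 255;0 0.008 0 0 0 0 255;0 0.006 0 0 0 0 255;0 0.002 0 0 0 0 255;0 0 0 0 0 0 255",
)

```text
t: 3.5
tcp_pos: [0.5404, -0.1346, 0.127]
eef_rot: [-89.8, 0.2, -159.9]
force: [-0.4, -0.2, 11.6]
width: 0.0001
```

```bash
python3 m.py a3
```

```text
[ 0.001 -0.028 -0.001] 3.5 [ 0.5404 -0.1346  0.127 ] [ -89.83    0.16 -159.9 ] [-0.4 -0.2 11.6] 0.00010980932381740592
```

View pics/a3.png

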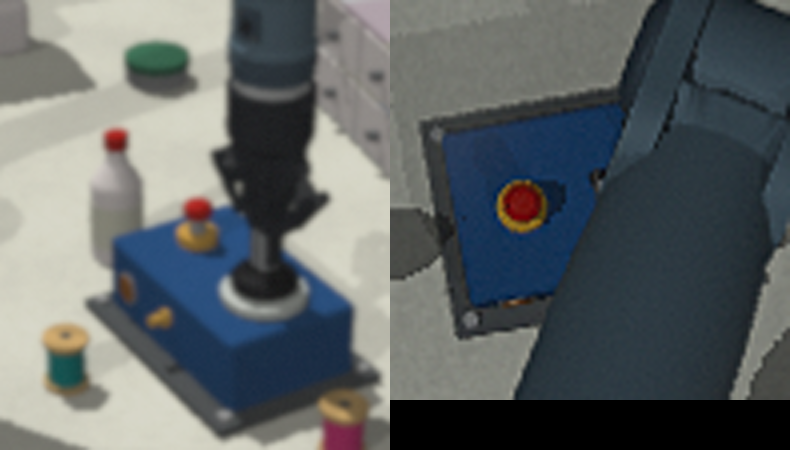

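The plunger is down at (265,275) in the crop, but 11.6 N says it isn't on the stop yet, so I push further.

>>> arm_command(
  commands="0 0.003 0 0 0 0 255;0 0.001 0 0 0 0 255;0 0 0 0 0 0 255",
)

```text
t: 3.98
tcp_pos: [0.5404, -0.1347, 0.124]
eef_rot: [-89.8, 0.2, -159.9]
force: [-3.6, 0.3, 15.0]
width: -0.0005
```

>>> arm_command(
  commands="0 0.001 0 0 0 0 255;0 0 0 0 0 0 255",
)

```text
t: 4.22
tcp_pos: [0.5405, -0.1347, 0.124]
eef_rot: [-89.8, 0.2, -159.9]
force: [-5.6, 0.6, 21.7]
width: 0.0003
```

The force jumped with no further travel, so this is the bottom stop. I release straight up by 33 mm.

>>> arm_command(
  commands="0 -0.012 0 0 0 0 255;0 -0.012 0 0 0 0 255;0 -0.009 0 0 0 0 255;0 0 0 0 0 0 255;0 0 0 0 0 0 255",
)

```text
t: 4.85
tcp_pos: [0.5384, -0.1338, 0.1526]
eef_rot: [-90.0, -0.1, -159.9]
force: [-0.3, 0.1, -0.2]
width: -0.0004
```

```bash
python3 m.py a4
```

```text
[-0.0005 -0.0024  0.0004] 4.85 [ 0.5384 -0.1338  0.1526] [-9.005e+01 -6.000e-02 -1.599e+02] [-0.3  0.1 -0.2] -0.0003661841837357019
```

View pics/a4.png

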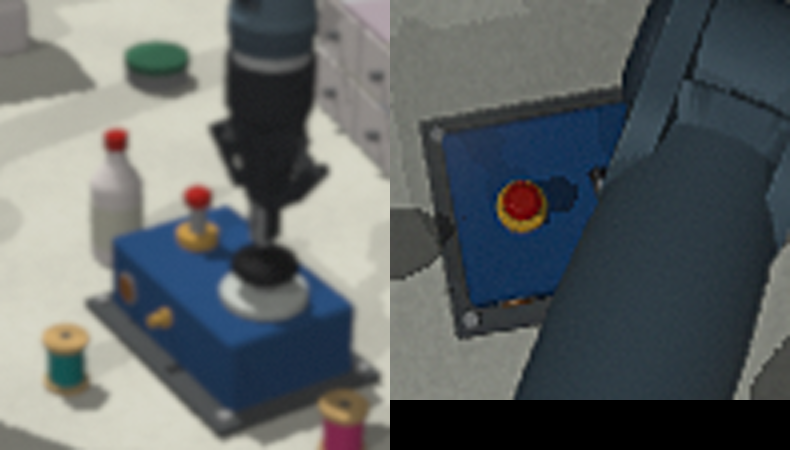

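The pin cap rose to (198,197) in the crop and the plunger is back up. I estimate pin extension numerically.

```bash
cat > p.py <<'E'
from h import *
f=grab('side');h=cv2.cvtColor(f['image'],cv2.COLOR_BGR2HSV);H,S,V=[h[...,i].astype(int) for i in range(3)]
m=np.zeros(V.shape,np.uint8); m[215:250,335:358]=(((H<10)|(H>170))&(S>110)&(V>50))[215:250,335:358]
ys,xs=np.nonzero(m);print('red',xs.mean(),ys.mean(),ys.min(),ys.max(),len(ys))
g=np.zeros(V.shape,np.uint8); g[215:260,335:358]=((H>40)&(H<85)&(S>100)&(V>60))[215:260,335:358]; print('green',g.sum())
for p in(0,.01,.02,.03,.04): print(p,proj(f,[.5165,-.0253,p+.099]).round(1),end=' ')
a,b=f['image'],grab('top')['image']
import sys
cv2.imwrite(f'pics/{sys.argv[1]}.png',np.hstack([cv2.resize(a[200:280,320:400],(400,400),interpolation=2),cv2.resize(b[170:270,290:390],(400,400),interpolation=2)]))
E
python3 p.py b1
```

```text
red 345.5 235.36 232 239 50
green 0
0 [[344.3 243.6]] 0.01 [[344.3 240.4]] 0.02 [[344.4 237.2]] 0.03 [[344.4 234. ]] 0.04 [[344.5 230.8]]
```

>>> arm_command(
  commands="0 0.012 0 0 0 0 255;0 0.009 0 0 0 0 255;0 0.008 0 0 0 0 255;0 0.003 0 0 0 0 255;0 0 0 0 0 0 255",
)

```text
t: 5.68
tcp_pos: [0.5396, -0.1343, 0.124]
eef_rot: [-89.9, 0.1, -159.9]
force: [-6.6, 2.4, 21.9]
width: -0.0
```

>>> arm_command(
  commands="0 0 0 0 0 0 255;0 -0.012 0 0 0 0 255;0 -0.012 0 0 0 0 255;0 -0.008 0 0 0 0 255;0 0 0 0 0 0 255",
)

```text
t: 6.3
tcp_pos: [0.539, -0.134, 0.1534]
eef_rot: [-90.0, 0.0, -159.9]
force: [-0.3, 0.4, -0.2]
width: -0.0
```

>>> arm_command(
  commands="0 0 0 0 0 0 255;0 0 0 0 0 0 255",
)

```text
t: 6.55
tcp_pos: [0.5385, -0.1339, 0.1526]
eef_rot: [-90.0, -0.1, -159.9]
force: [-0.9, -0.5, 0.2]
width: -0.0001
```

```bash
python3 p.py b2
```

```text
red 345.5744680851064 231.95744680851064 229 235 47
green 17
0 [[344.3 243.6]] 0.01 [[344.3 240.4]] 0.02 [[344.4 237.2]] 0.03 [[344.4 234. ]] 0.04 [[344.5 230.8]]
```

View pics/b2.png

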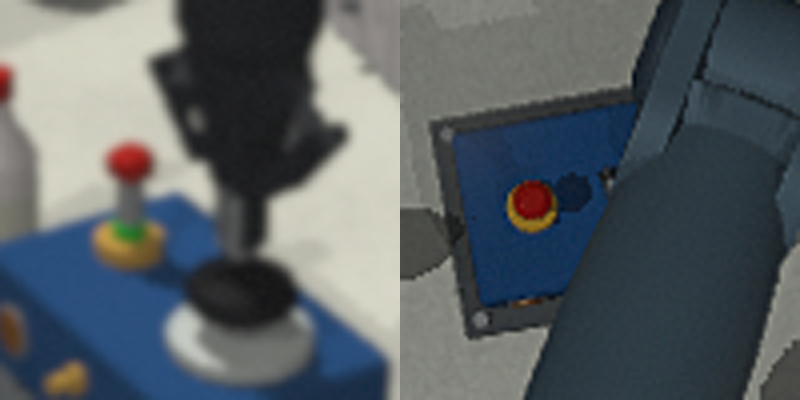

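The green band is in the open above the brass gland, at (130,230) in the crop, and the cap sits about 10 mm higher again. The pin is fully out after two strokes, so there will be no more strokes. I retract clear and check.

>>> arm_command(
  commands="0 -0.03 0 0 0 0 255;0 -0.04 0 0 0 0 255;0 -0.03 0 0 0 0 255;0 0 0 0 0 0 255;0 0 0 0 0 0 255",
)

```text
t: 7.28
tcp_pos: [0.5386, -0.1339, 0.2523]
eef_rot: [-90.0, -0.1, -159.9]
force: [0.2, 1.2, -0.1]
width: 0.0
```

```bash
python3 p.py b3; python3 -c "
from h import *
s=sense();print(s['t'],s['tcp_pos'],s['force'])"
```

```text
red 345.5744680851064 231.95744680851064 229 235 47
green 17
0 [[344.3 243.6]] 0.01 [[344.3 240.4]] 0.02 [[344.4 237.2]] 0.03 [[344.4 234. ]] 0.04 [[344.5 230.8]] 7.375 [ 0.53799194 -0.13369808  0.25163915] [ 0.49327826 -0.40238976 -0.52549613]
```

View pics/b3.png

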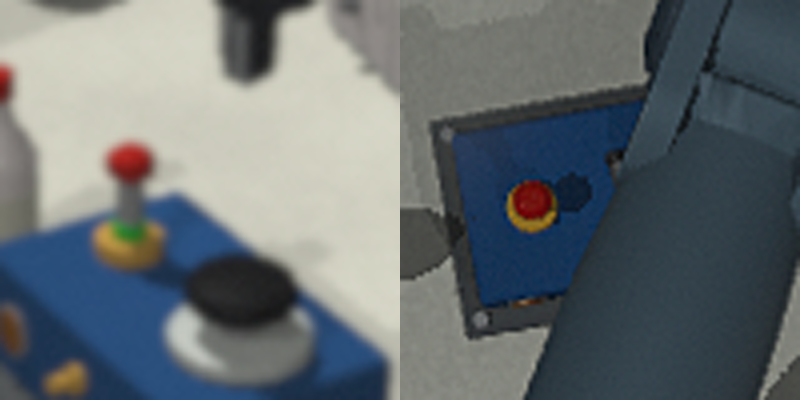

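The pin is fully out with the green band showing at (130,230). The plunger is up at (242,290), and the gripper is about 110 mm clear of it.

```bash
python3 -c "
from h import *
print(close_job())"
```

```text
the job is handed in; nothing more can be done
None
```

I primed the lubricator with two full strokes of the plunger, and the pin now stands fully out. I then retracted the hand and handed the job in at about 7.4 s.

- **Strokes:** I pressed with the shut fingertips. Each stroke went down to the bottom stop, where the force reached about 22 N, and I let the plunger spring fully back each time.
- **Pin:** The green band is in the open above the brass gland. The cap rose about 10 mm on each stroke, by about 3.1 and 3.4 pixels in the side view.
- **Plunger and lubricator:** The plunger is up and untouched, with the fingertips about 110 mm above it. The lubricator shows no shift beyond about half a pixel.
- **Things around it:** I saw no sign that any bystander moved, but I only judged this by eye from close-up crops and did not measure each one.
- **One disagreement:** The height worked out from the red cap's centre gave 36 mm out instead of 40. The same method gave about 16 and 26 mm at the earlier stages. I took that as a steady offset of about 4 mm in the measurement and went by the visible green band.

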